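Clean the card punch's guide bushings

ROBOT

A 6-joint arm with a two-finger parallel gripper is mounted at the origin on the work surface. World frame = base frame: x ahead of the robot, y to its left, z up, the work surface at z = 0. Lengths are in m, angles in degrees, forces in N, time in s.
With the tool pointing down it reaches from about 0.375 to 0.9 m from the base axis. Payload 3.1 kg.
Tool frame: the origin (TCP) lies on the centre line of the jaws, within the pads' length; the fingertips stand 19 mm ahead of it and the grasp point (between the pads) is the TCP; z points along the fingers, y is the direction in which the jaws open and shut (so a half turn about z gives the same grasp; the last joint's range is limited). The gripper opens to 87 mm and grips with 3 to 60 N. Pads are 19 mm wide; open, the fingers measure 117 mm over their backs; the gripper's body (75 mm by 190 mm) begins 51 mm behind the grasp point.
Start: joints at [-83.967, 30.224, 82.088, -0, 67.689, -10.227], TCP at [0.175, -0.6, 0.242] pointing down, gripper open.
Joint ranges: [-176.69, 176.69], [-43.24, 126.21], [12.49, 139.97], [-82, 262], [0, 151.66], [-163.58, 163.58]. Speed limits (degrees/s): [159.86, 159.86, 180, 180, 180, 180].

INTERFACE

Orientations are given as [roll, pitch, yaw] about the fixed x, y, z axes, in that order (R = Rz(yaw) Ry(pitch) Rx(roll)).
In Python, from rig import * gives the robot as it stands. Calls block until the motion is done:
- reach(position, orientation): joint-space move of the TCP to a pose.
- movel(position, orientation=None, v=0.15): straight line of the TCP; orientation=None keeps the orientation; v is the mean speed in m/s.
- move_joints(angles): joint-space move.
- set_gripper(opening, grasp_force=None): opening from 0.0 (shut) to 1.0 (fully open); grasp_force is the grip in N (None keeps the last); returns when the fingers have stopped.
- sleep(seconds).
- ik(position, orientation): joint angles nearest the present ones, or None.
- camera(name): name is "side" or "top"; returns a dict with "pixels" (420x560x3 uint8, red, green, blue), "depth" (420x560 float32, m along the optical axis (not along the pixel's ray), 0 where there is no reading), "fov_y" (degrees; the focal length in pixels is half the picture's height over the tangent of half this angle, whatever the lens; pixels are square), "cx", "cy" (the principal point, pixels), "R" (3x3) and "t" (3): a world point X has camera coordinates R X + t. Camera axes: x right, y down, z forward; pixel columns grow to the right and rows downward; lengths in m; the calibration is good to about 2 mm. A picture is of the moment at which its call begins.
A pose or a line that the arm cannot do raises MotionError and nothing moves.
- close_job(): hands the job in, once; it reports no verdict.
Readings, each from a call of its own:
- read_t(): time.
- read_joint_pos(): joint angles.
- read_joint_vel(): joint speeds.
- read_joint_efforts(): joint torques, N m.
- read_tool_pos(): TCP position.
- read_eef_rot(): TCP orientation.
- read_wrist_force(): force on the tool from outside, world axes, zero at the start.
- read_moment(): the same for the moment, N m.
- read_finger_gap(): opening from 0.0 (shut) to 1.0 (fully open).
Only numpy, scipy, OpenCV 4.12 (cv2) and the standard library are available. Lean on these libraries where they do the work, as an engineer would, in place of code of your own. Each camera call takes 0.05 s, during which the arm holds its last target.

TASK

Take the bore brush out of its stand by the orange handle and knock the paper dust off it with at least two up-and-down strokes inside the aluminium dust cup, each from close above the cup's floor to a little below its rim, leaving the cup standing in its place. Then lower the brush, tip first and upright, through the upper and on through the lower brass bushing of the card punch until its tip pokes out about 20 mm beneath the lower one while the black collar is still clear above the upper one. Finish there with the brush still held still in the gripper, spanning both bushings and not resting on anything, and leave the tape roll, glue bottle and marker where they lie.

Things in the scene. Friction and masses are not known exactly. Their poses are not given: they have to be found in the camera images.
- brush: Bore brush, loose, 90 g, round. Origin: centre of its orange handle (20 mm diameter, 56 mm long), the place to grip; z runs from tip to handle. Below: black collar, 30 mm diameter, 6 mm thick; then a straight white bristle rod, 14 mm diameter, 120 mm long, its last 10 mm tapering to 8 mm. At the start it hangs upright in the stand, collar resting on the stand's top.
- brush_tip (a point): The lower end of the brush, on its axis, 154 mm below the handle's centre.
- brush_collar (a point): Centre of the underside of the brush's black collar, on its axis, 34 mm below the handle's centre and 120 mm above the tip.
- stand: Grey plastic brush stand, fixed to the bench: 75 mm square foot, two side walls and a 60 mm square top plate with an 18 mm through hole, which the brush hangs in. Origin: centre of its underside; the plate's top is 130 mm above it. The brush must rise 120 mm to come out.
- cup: Open round aluminium dust cup, loose, about 0.3 kg, 80 mm outer diameter at the rim, 76 mm at the foot, 100 mm high, wall 3 mm. Origin: centre of its underside.
- cup_floor (a point): Centre of the dust cup's inner floor, 6 mm above its underside; the rim is 94 mm above this point.
- punch: Card punch without its pin, fixed: blue base 90 x 130 x 8 mm, dark steel column 130 mm high on the +y side, two arms each with a 40 mm square, 18 mm thick brass bushing with an upright 18 mm through bore. The bores are in line, one above the other; nothing is higher than the upper bushing. Origin: underside of the base, on the bores' axis; z up.
- upper_bushing (a point): Centre of the bore at the TOP face of the upper bushing, 130 mm above the punch's underside. The bushing reaches 18 mm down from here.
- lower_bushing (a point): Centre of the bore at the UNDERSIDE of the lower bushing, 55 mm above the punch's underside and 75 mm below the top of the upper one. The bushing reaches 18 mm up from here. The brush rod under the collar is 45 mm longer than the two bushings span.
- tape: Bystander: green tape roll lying flat, 84 mm diameter, 24 mm high, 60 mm hole. Origin: centre of its underside.
- glue: Bystander: white glue bottle with a red cap, standing, 44 mm diameter, 110 mm high. Origin: centre of its underside.
- marker: Bystander: grey marker with a black cap, lying, 130 mm long (its x axis), 15 mm thick. Origin: underside, 65 mm from either end.

How it is judged (in metres and radians):
On the way, in this order (a step that is already met when the one before it is completed fails the run):
1. the brush's tip is close above the dust cup's floor (within 30 mm) (horizontal distance between brush_tip and cup_floor below 0.036 m and z of brush_tip in the frame of cup_floor below 0.03 m), for 0.05 s.
2. the tip is drawn up inside the cup to near its rim (at least 60 mm above its floor) (horizontal distance between brush_tip and cup_floor below 0.036 m and z of brush_tip in the frame of cup_floor between 0.06 and 0.125 m), for 0.05 s.
3. the tip goes down close to the floor again (all of step 1), for 0.05 s.
4. the tip is drawn up near the rim again (all of step 2), for 0.05 s.
5. the tip has passed down the upper bushing's bore and is not yet through the lower one (horizontal distance between brush_tip and upper_bushing below 0.01 m and z of brush_tip in the frame of upper_bushing below -0.02 m and z of brush_tip in the frame of lower_bushing above -0.004 m and angle between brush's own z axis and vertical below 0.12 rad), for 0.05 s.
At the end, for the whole second after the job is handed in: Brush gripped (over 2 N), still (under 20 mm/s), upright within 0.12 rad, within 10 mm of the bores' axis; tip at least 8 mm below the lower bushing, collar at least 4 mm above the upper. Cup upright within 40 mm of its place, bystanders within 30 mm of theirs (z of brush_tip in the frame of lower_bushing below -0.008 m and z of brush_collar in the frame of upper_bushing above 0.004 m and horizontal distance between brush_tip and lower_bushing below 0.01 m and horizontal distance between brush_collar and upper_bushing below 0.01 m and angle between brush's own z axis and vertical below 0.12 rad and contact force between the fingers and brush above 2 N and linear speed of brush below 0.02 m/s and distance of cup from where it was at the start of the episode below 0.04 m and angle between cup's own z axis and vertical below 0.2 rad and distance of each of tape, glue, marker from where it was at the start of the episode below 0.03 m); the arm keeps its last pose, push and grip.
It fails at once if the dust cup is tipped (over 0.35 rad) or shoved (over 60 mm) (angle between cup's own z axis and vertical above 0.35 rad or distance of cup from where it was at the start of the episode above 0.06 m).
It fails at once if a bystander is disturbed (moved over 30 mm) (distance of any of tape, glue, marker from where it was at the start of the episode above 0.03 m).
It also fails if it takes over 48 s, if anything falls off the work surface, if the arm or the gripper's body presses on something with over 40 N, if the wrist force passes 120 N, or if a joint passes its speed limit or range.

## Working session

There is one attempt and no reset: what is moved stays moved. The work goes in short steps, each a Python script; the robot and the scene stay as the last script left them, time stands still between calls to the robot, and variables do not carry over. Pictures are saved under pics/ and viewed, and the job is handed in when it is done.

```bash
mkdir -p pics; ls
python3 - <<'E'
from rig import *
import cv2,pickle
d={}
for n in("side","top"):
    c=camera(n);d[n]=c;cv2.imwrite(f"pics/{n}0.png",cv2.cvtColor(c["pixels"],cv2.COLOR_RGB2BGR))
    print(n,c["fov_y"],c["cx"],c["cy"],c["R"],c["t"])
pickle.dump(d,open("c0.pkl","wb"))
print(read_t(),read_eef_rot())
E
```

```text
pics
side 49.17130264358469 278.13628550406105 209.07224982301474 [[-0.89462658 -0.44647014  0.0175415 ]
 [-0.33662708  0.6476704  -0.68352414]
 [ 0.29381201 -0.61740381 -0.7297171 ]] [0.55427985 0.30791852 0.93289742]
top 47.8036800634233 278.15440135036147 213.32594480725362 [[ 0.01687298 -0.99970791  0.01730296]
 [-0.99902112 -0.01756408 -0.04059936]
 [ 0.04089141 -0.01660099 -0.99902568]] [-0.02056629  0.63536127  0.98362032]
0.1 [-1.79887275e+02 -1.87631299e-02  1.62603698e+01]
```

View pics/side0.png

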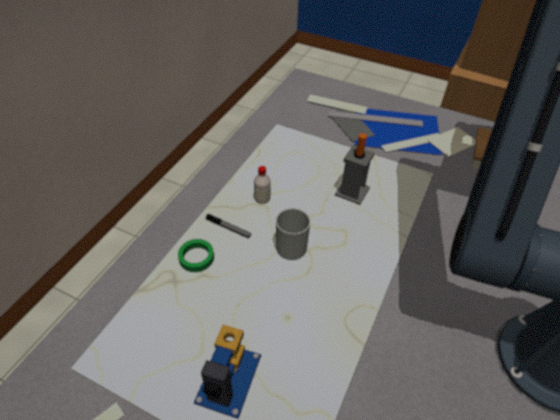

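View pics/top0.png

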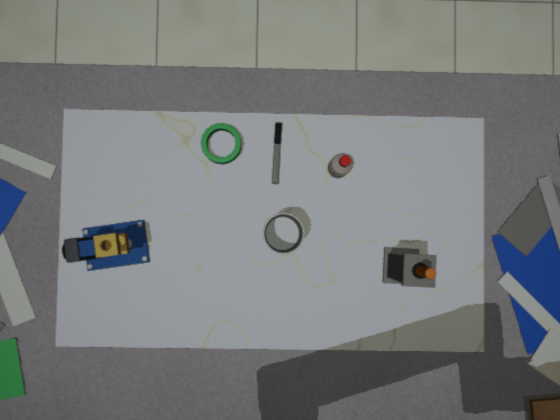

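Run:
```python
import cv2,numpy as np
t=cv2.imread("pics/top0.png");s=cv2.imread("pics/side0.png")
def crop(im,x,y,w,h,k):
    return cv2.resize(im[y:y+h,x:x+w],None,fx=k,fy=k,interpolation=cv2.INTER_CUBIC)
a=crop(t,55,210,100,70,4);b=crop(t,375,230,100,70,4);c=crop(t,245,200,100,70,4);d=crop(s,190,320,100,100,4)
e=crop(s,320,120,100,100,4)
cv2.imwrite("pics/crop1.png",np.vstack([np.hstack([a,b])[:, :800],np.hstack([c,np.zeros_like(c)])]))
cv2.imwrite("pics/crop2.png",np.hstack([d,e]))
```

```text
(no output)
```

View pics/crop1.png

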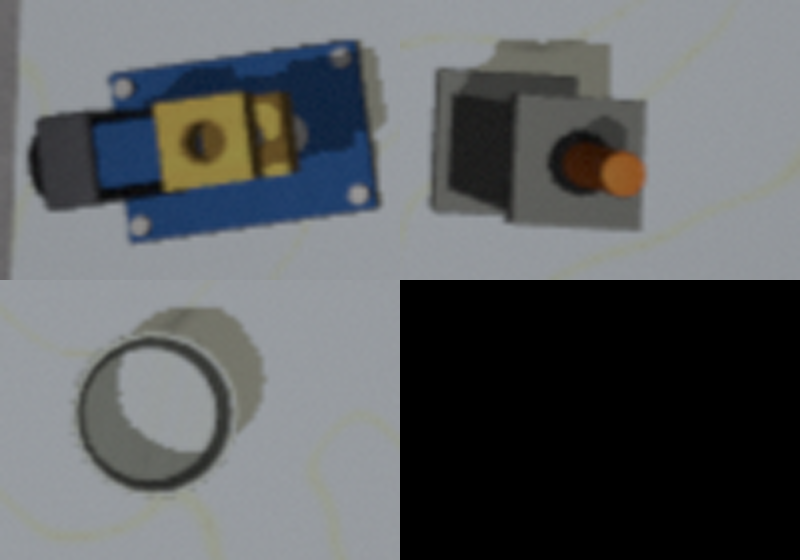

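View pics/crop2.png

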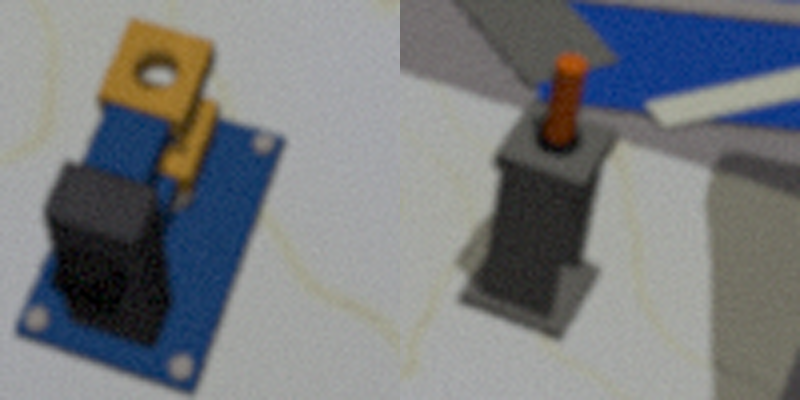

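```bash
cat > h.py <<'E'
import numpy as np
def ray(c,u,v):
    f=210/np.tan(np.radians(c["fov_y"]/2))
    d=c["R"].T@np.array([(u-c["cx"])/f,(v-c["cy"])/f,1]);o=-c["R"].T@c["t"];return o,d
def atz(c,u,v,z):
    o,d=ray(c,u,v);return (o+d*(z-o[2])/d[2]).round(4)
def tri(c1,p1,c2,p2):
    o1,d1=ray(c1,*p1);o2,d2=ray(c2,*p2)
    s=np.linalg.lstsq(np.c_[d1,-d2],o2-o1,rcond=None)[0]
    a=o1+d1*s[0];b=o2+d2*s[1];return ((a+b)/2).round(4),np.linalg.norm(a-b).round(4)
def proj(c,X):
    f=210/np.tan(np.radians(c["fov_y"]/2));q=c["R"]@np.asarray(X)+c["t"];return np.array([f*q[0]/q[2]+c["cx"],f*q[1]/q[2]+c["cy"]])
def dp(c,u,v):
    z=c["depth"][int(round(v)),int(round(u))];o,d=ray(c,u,v);return (o+d*z).round(4)
E
python3 - <<'E'
import pickle;from h import *
d=pickle.load(open("c0.pkl","rb"));T=d["top"];S=d["side"];h=.375
T_=lambda x,y,ox,oy:(x/4+ox-h,y/4+oy-h)
b=T_(204,141.4,55,210);bs=T_(157,70,190,320)
print("bush",atz(T,*b,.13),atz(S,*bs,.13),tri(T,b,S,bs))
hd=T_(222,174,375,230);hs=T_(172,62,320,120)
print("handle",atz(T,*hd,.192),atz(S,*hs,.192),tri(T,hd,S,hs))
st=T_(177.5,161,375,230);print("stand",atz(T,*st,.13))
cu=T_(154,133,245,200);print("cup",atz(T,*cu,.1), proj(S,atz(T,*cu,.1)))
print("rim depth",dp(T,b[0]-8,b[1]-7),dp(T,*hd))
# punch base screws top z~.008
for p in[(123,88),(340,57),(358,194),(140,226)]:
    print(atz(T,*T_(*p,55,210),.008))
for p in[(153,102),(247,92),(254,182),(160,191)]:print(atz(T,*T_(*p,55,210),.13))
for p in[(114,94),(245,100),(241,229),(110,222)]:print(atz(T,*T_(*p,375,230),.13))
# glue, marker
print("glue",atz(T,345,161,.11))
E
```

```text
bush [0.567  0.3088 0.13  ] [0.5665 0.3072 0.13  ] (array([0.5666, 0.308 , 0.1315]), np.float64(0.001))
handle [ 0.5296 -0.2707  0.192 ] [ 0.5306 -0.2753  0.192 ] (array([ 0.5296, -0.2694,  0.1963]), np.float64(0.0008))
stand [ 0.5304 -0.271   0.13  ]
cup [ 0.5947 -0.0183  0.1   ] [292.25304738 221.1492235 ]
rim depth [0.5797 0.3225 0.1336] [ 0.5301 -0.2688  0.1977]
[0.5903 0.3937 0.008 ]
[0.6085 0.2811 0.008 ]
[0.5369 0.2696 0.008 ]
[0.5185 0.3825 0.008 ]
[0.5847 0.3327 0.13  ]
[0.59   0.2898 0.13  ]
[0.5487 0.2853 0.13  ]
[0.5439 0.3281 0.13  ]
[ 0.5609 -0.2412  0.13  ]
[ 0.5591 -0.3024  0.13  ]
[ 0.4994 -0.3008  0.13  ]
[ 0.5017 -0.2397  0.13  ]
glue [ 0.734  -0.1341  0.11  ]
```

Run:
```python
from rig import *
import cv2,pickle
o=[180,0,90]
for p in[(.53,-.2705,.27),(.5945,-.018,.34),(.567,.308,.34)]:print(ik(p,o))
reach([.53,-.2705,.27],o);print(read_t())
movel([.53,-.2705,.166],v=.12);print(read_t())
for n in("side","top"):
    c=camera(n);cv2.imwrite(f"pics/{n}1.png",cv2.cvtColor(c["pixels"],cv2.COLOR_RGB2BGR))
im=cv2.imread("pics/side1.png")[80:230,270:420];im2=cv2.imread("pics/top1.png")[200:350,350:500]
import numpy as np
cv2.imwrite("pics/g1.png",cv2.resize(np.hstack([im,im2]),None,fx=2.6,fy=2.6,interpolation=2))
print(read_tool_pos(),read_wrist_force())
```

```text
[-37.78982568  26.12138827  84.66499604   0.          69.21361569
 -37.78982568]
[-12.49019215  22.39493406  79.34159833   0.          78.26346761
 -12.49019215]
[ 1.86056556e+01  2.68740160e+01  7.18568905e+01 -2.54444375e-14
  8.12690935e+01  1.86056556e+01]
1.8667
2.8833
[ 0.53054266 -0.27092072  0.16697374] [ 0.76698996 -0.04291371  0.59842348]
```

View pics/g1.png

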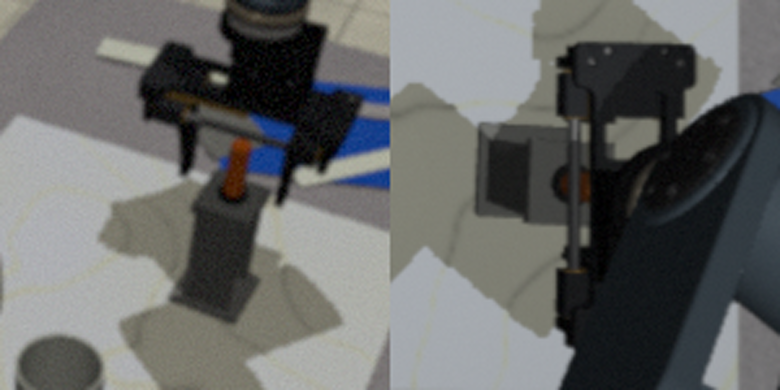

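The orange handle (enlarged view, about (237,165)) stands between the two open fingers at (187,145) and (287,165). I'll grip and lift.

Run:
```python
from rig import *
import cv2,pickle,numpy as np
set_gripper(0.0,35);print(read_finger_gap()*87,read_t(),read_wrist_force(),read_moment())
p=read_tool_pos();movel([p[0],p[1],.32],v=.12);print(read_t(),read_finger_gap()*87,read_wrist_force(),read_moment())
d={}
for n in("side","top"):
    c=camera(n);d[n]=c;cv2.imwrite(f"pics/{n}2.png",cv2.cvtColor(c["pixels"],cv2.COLOR_RGB2BGR))
pickle.dump(d,open("c2.pkl","wb"))
im=cv2.imread("pics/side2.png")[60:210,270:420];im2=cv2.imread("pics/top2.png")[200:350,350:500]
cv2.imwrite("pics/g2.png",cv2.resize(np.hstack([im,im2]),None,fx=2.6,fy=2.6,interpolation=2))
print(read_tool_pos(),read_eef_rot())
```

```text
19.300386468203754 4.0833 [ 0.2496549   0.21527237 -1.20782447] [-0.01282109 -0.07728572  0.03192514]
5.5167 19.15066587425486 [-0.21365874 -0.41283314 -0.06156211] [ 0.02318111 -0.12593728 -0.02148838]
[ 0.52956725 -0.27022805  0.31906304] [-1.79914140e+02 -6.51318616e-02  8.99988176e+01]
```

View pics/g2.png

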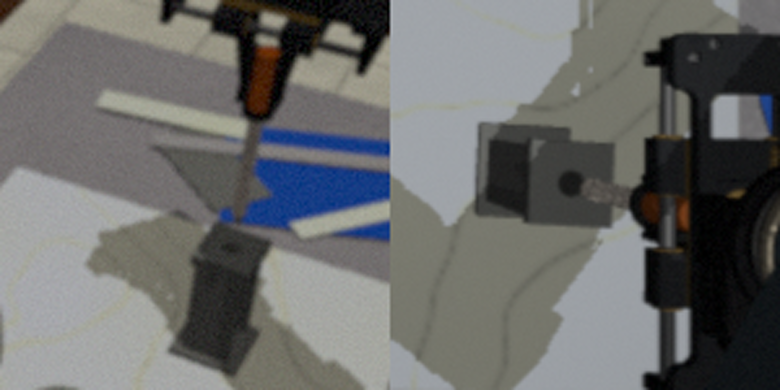

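Run:
```python
import pickle,cv2;from h import *
d=pickle.load(open("c2.pkl","rb"))
ims=[]
for n,(x,y) in(("side",(330,70)),("top",(400,230))):
    c=d[n];im=cv2.cvtColor(c["pixels"],cv2.COLOR_RGB2BGR)[y:y+80,x:x+80];im=cv2.resize(im,None,fx=5,fy=5,interpolation=2)
    im=cv2.convertScaleAbs(im,alpha=1.5)
    for z in(.319,.287,.165):
        q=proj(c,[.5296,-.2702,z]);print(n,z,q)
        q=((q-[x,y]+.5)*5-.5).round().astype(int);cv2.circle(im,tuple(int(v) for v in q),3,(0,255,0),1)
    ims.append(im)
cv2.imwrite("pics/g2b.png",np.hstack(ims))
```

```text
side 0.319 [370.92450531  90.83953085]
side 0.287 [368.60655229 103.0779476 ]
side 0.165 [360.64438989 145.11687616]
top 0.319 [459.17951852 280.57297561]
top 0.287 [450.81274108 278.45111844]
top 0.165 [424.72269398 271.83455023]
```

View pics/g2b.png

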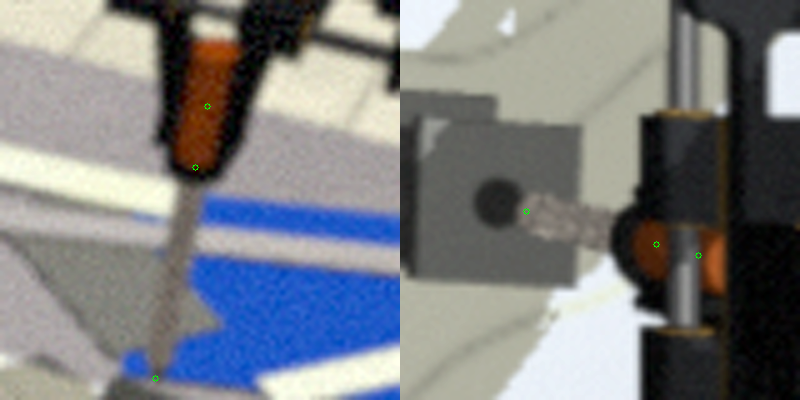

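Run:
```python
from rig import *
import cv2,pickle,numpy as np
x,y=.5947,-.0183
movel([x,y,.31],v=.2);print(read_t(),read_tool_pos())
movel([x,y,.172],v=.12);sleep(.15);print(read_t(),read_tool_pos(),read_wrist_force())
movel([x,y,.238],v=.12);sleep(.15);print(read_tool_pos())
movel([x,y,.172],v=.12);sleep(.15);print(read_tool_pos())
d={}
for n in("side","top"):
    c=camera(n);d[n]=c;cv2.imwrite(f"pics/{n}3.png",cv2.cvtColor(c["pixels"],cv2.COLOR_RGB2BGR))
movel([x,y,.238],v=.12);sleep(.15);print(read_t(),read_tool_pos(),read_wrist_force())
movel([x,y,.33],v=.15);print(read_t())
im=cv2.imread("pics/side3.png")[120:270,220:370];im2=cv2.imread("pics/top3.png")[150:300,220:370]
cv2.imwrite("pics/g3.png",cv2.resize(np.hstack([im,im2]),None,fx=2.6,fy=2.6,interpolation=2))
c=camera("side");cv2.imwrite("pics/side4.png",cv2.cvtColor(c["pixels"],cv2.COLOR_RGB2BGR))
```

```text
7.0667 [ 0.59458755 -0.01917336  0.31000689]
8.5167 [ 0.59519013 -0.01838822  0.17284492] [-0.501555   -0.74452834  0.28301297]
[ 0.59398958 -0.01816234  0.23686966]
[ 0.59548953 -0.01846302  0.17305854]
11.1667 [ 0.59396808 -0.01817666  0.23686664] [ 0.30865837 -0.6156348  -0.36387719]
11.9333
```

View pics/g3.png

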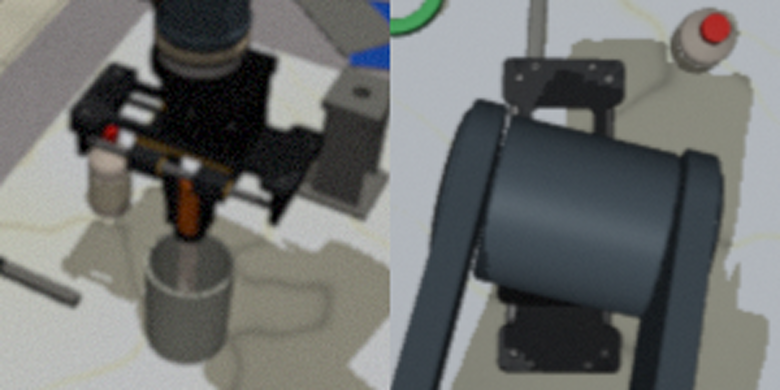

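View pics/side4.png

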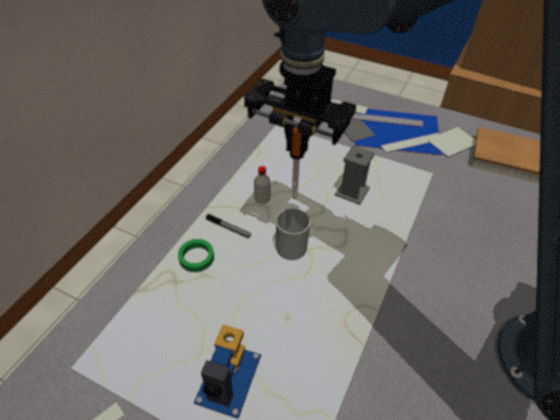

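The strokes are done: the rod went into the cup (side crop, about (190,265)) and the cup still stands at (292,233). Next I hover the tip above the bushing and check alignment.

Run:
```python
from rig import *
import cv2,pickle,numpy as np
from h import *
movel([.5667,.3082,.33],v=.2);movel([.5667,.3082,.3],v=.1);sleep(.2)
p=read_tool_pos();print(read_t(),p,read_eef_rot())
ims=[];d={}
for n,(x,y) in(("side",(190,270)),("top",(50,200))):
    c=camera(n);d[n]=c;im=cv2.cvtColor(c["pixels"],cv2.COLOR_RGB2BGR)[y:y+100,x:x+100]
    im=cv2.resize(im,None,fx=4,fy=4,interpolation=2);im=cv2.convertScaleAbs(im,alpha=1.4)
    cv2.imwrite(f"pics/{n}5.png",im);ims.append(im)
    for z in(p[2]-.034,p[2]-.153):
        q=proj(c,[p[0],p[1],z]);print(n,z,(q-[x,y]+.5)*4-.5)
pickle.dump(d,open("c5.pkl","wb"))
cv2.imwrite("pics/g5.png",np.hstack(ims))
```

```text
14.425 [0.56720557 0.30834326 0.30095409] [ 1.79899373e+02 -3.50922741e-02  8.99986681e+01]
side 0.26695408974832857 [132.66528546 102.72433779]
side 0.14795408974832855 [151.87544548 251.72451964]
top 0.26695408974832857 [102.75765875 190.0786043 ]
top 0.14795408974832855 [211.15045424 181.96895319]
```

View pics/g5.png

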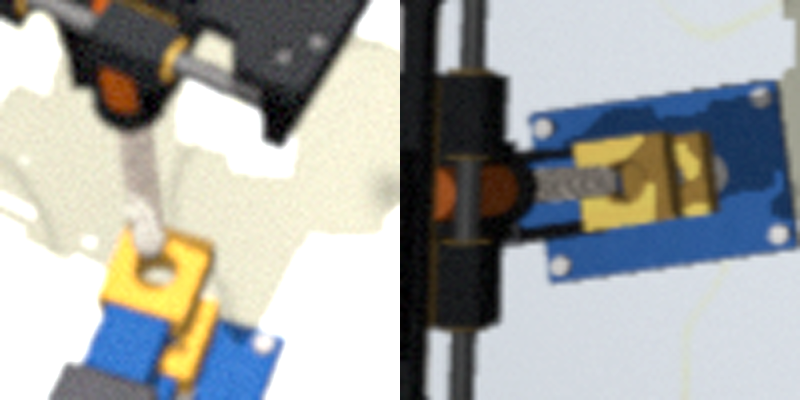

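Run:
```python
import pickle,cv2;from h import *
d=pickle.load(open("c5.pkl","rb"))
p=[.5667,.3082]
ims=[]
for n,(x,y) in(("side",(205,300)),("top",(80,225))):
    c=d[n];im=cv2.cvtColor(c["pixels"],cv2.COLOR_RGB2BGR)[y:y+50,x:x+50]
    im=cv2.resize(im,None,fx=8,fy=8,interpolation=2)
    P=lambda X:(proj(c,X)-[x,y]+.5)*8-.5
    L=[P([*p,z]) for z in(.22,.13)]
    cv2.line(im,*[tuple(int(round(v)) for v in q) for q in L],(255,0,255),1)
    cir=np.array([P([p[0]+.009*np.cos(a),p[1]+.009*np.sin(a),.13]) for a in np.linspace(0,6.28,40)]).round().astype(int)
    cv2.polylines(im,[cir],True,(255,255,0),1)
    ims.append(im)
cv2.imwrite("pics/g5b.png",np.hstack(ims))
```

```text
(no output)
```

View pics/g5b.png

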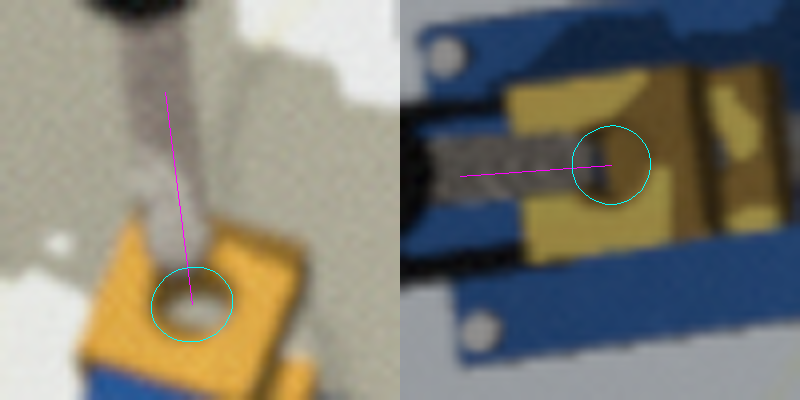

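```bash
cat > desc.py <<'E'
from rig import *
import numpy as np
def F():
    a=[]
    for _ in range(8):a.append(np.r_[read_wrist_force(),read_moment()]);sleep(.01)
    return np.mean(a,0).round(2)
E
python3 - <<'E'
from desc import *
import cv2
x,y=.5661,.3072
movel([x,y,.3],v=.1);sleep(.1);f0=F();print(f0)
for z in(.285,.27,.26):
    movel([x,y,z],v=.05);f=F();print(z,f-f0,read_tool_pos(),read_t())
    if abs((f-f0)[:3]).max()>5:break
for n,(a,b) in(("side",(190,290)),("top",(50,200))):
    c=camera(n);im=cv2.cvtColor(c["pixels"],cv2.COLOR_RGB2BGR)[b:b+100,a:a+100]
    cv2.imwrite(f"pics/{n}6.png",cv2.resize(im,None,fx=4,fy=4,interpolation=2))
cv2.imwrite("pics/g6.png",np.hstack([cv2.imread("pics/side6.png"),cv2.imread("pics/top6.png")]))
np.save("f0.npy",f0)
E
```

```text
[ 0.01  0.09 -0.73 -0.05 -0.09 -0.02]
0.285 [ 0.18 -0.15 -0.01  0.02  0.01  0.02] [0.56616632 0.30720816 0.28483646] 15.4583
0.27 [-0.04  0.24  0.25  0.03 -0.02  0.  ] [0.56617107 0.30720832 0.26991801] 15.975
0.26 [ 0.03 -0.21 -0.09  0.05 -0.01  0.04] [0.5660682  0.30718682 0.25983193] 16.3917
```

View pics/g6.png

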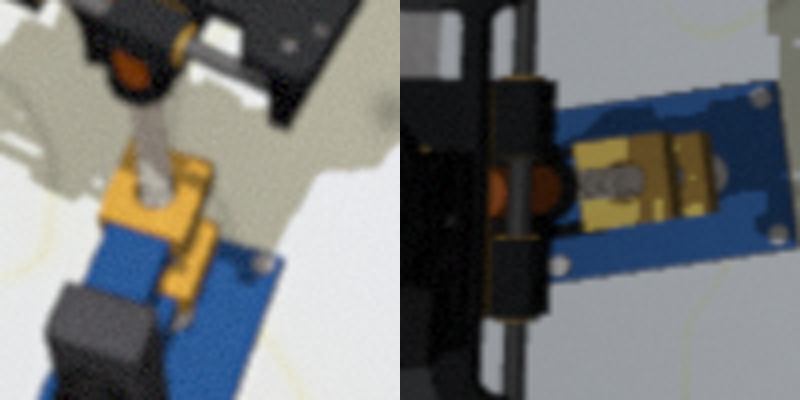

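The rod is inside the upper bore (side crop about (155,190)) with no contact force. I'll carry on down.

Run:
```python
from desc import *
import cv2,pickle
x,y=.5661,.3072;f0=np.load("f0.npy")
for z in(.24,.225,.21,.2,.188):
    movel([x,y,z],v=.04);f=F();print(z,f-f0,read_tool_pos(),read_t())
    if abs((f-f0)[:3]).max()>5:break
d={}
for n,(a,b) in(("side",(190,290)),("top",(50,200))):
    c=camera(n);d[n]=c;im=cv2.cvtColor(c["pixels"],cv2.COLOR_RGB2BGR)
    cv2.imwrite(f"pics/{n}7full.png",im)
    cv2.imwrite(f"pics/{n}7.png",cv2.resize(im[b:b+100,a:a+100],None,fx=4,fy=4,interpolation=2))
pickle.dump(d,open("c7.pkl","wb"))
cv2.imwrite("pics/g7.png",np.hstack([cv2.imread("pics/side7.png"),cv2.imread("pics/top7.png")]))
print(read_finger_gap()*87,read_eef_rot())
```

```text
0.24 [-0.18 -0.02  0.    0.02 -0.02  0.  ] [0.56628819 0.30726542 0.24012902] 17.2083
0.225 [ 0.11  0.    0.24  0.02 -0.02  0.03] [0.56617532 0.30726389 0.22498731] 17.8
0.21 [ 0.   -0.07  0.01  0.03  0.   -0.01] [0.56621241 0.30722982 0.21000044] 18.3917
0.2 [ 0.04  0.08  0.18  0.01 -0.03  0.02] [0.56610349 0.30719335 0.19987137] 18.8583
0.188 [-0.03  0.08  0.05  0.03 -0.03  0.03] [0.56612646 0.30721348 0.18788515] 19.375
19.32380553062616 [ 1.79974946e+02 -8.21150712e-03  9.00020199e+01]
```

View pics/g7.png

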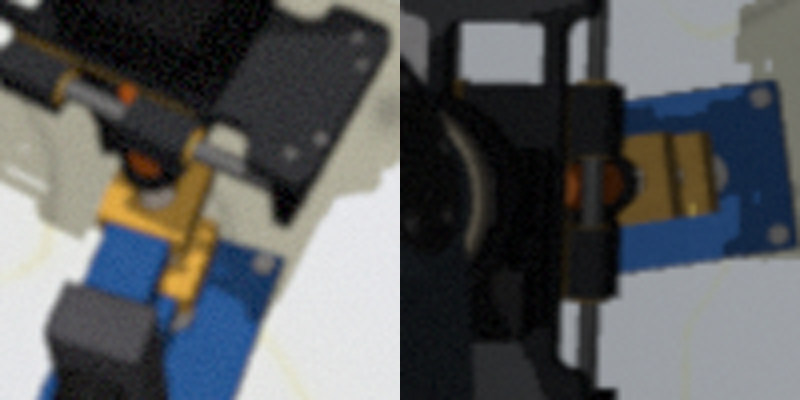

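View pics/side7full.png

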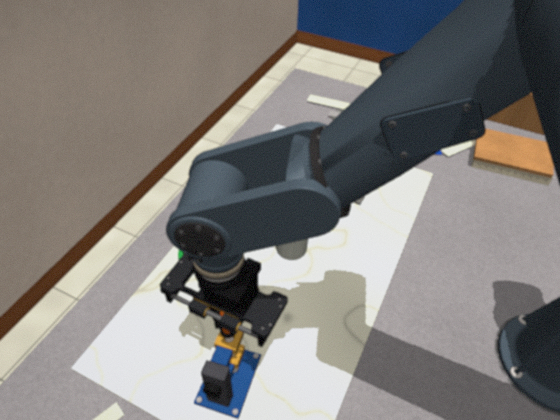

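Run:
```python
import pickle;from h import *
d=pickle.load(open("c7.pkl","rb"))
for n,o in(("side",(190,290)),("top",(50,200))):
  for z in(.15,.156,.162,.13):
    q=np.array([(proj(d[n],[.5661+.015*np.cos(a),.3072+.015*np.sin(a),z])-o+.5)*4-.5 for a in np.linspace(0,6.28,60)])
    print(n,z,"x",q[:,0].min().round(),q[:,0].max().round(),"y",q[:,1].min().round(),q[:,1].max().round())
```

```text
side 0.15 x 121.0 190.0 y 137.0 200.0
side 0.156 x 119.0 189.0 y 131.0 193.0
side 0.162 x 118.0 188.0 y 124.0 187.0
side 0.13 x 124.0 192.0 y 160.0 222.0
top 0.15 x 178.0 246.0 y 151.0 218.0
top 0.156 x 173.0 241.0 y 151.0 219.0
top 0.162 x 168.0 236.0 y 151.0 219.0
top 0.13 x 195.0 260.0 y 151.0 216.0
```

Run:
```python
from desc import *
f0=np.load("f0.npy")
movel([.5661,.3072,.1855],v=.03);sleep(.5)
print(F()-f0,read_tool_pos(),read_t(),read_finger_gap()*87,np.abs(read_joint_vel()).max())
close_job()
```

```text
[ 0.01  0.07  0.34  0.05 -0.01  0.01] [0.56608611 0.30720715 0.18549676] 20.2917 19.288860402712576 0.14098257272521375
the job is handed in; nothing more can be done
```

The job is handed in at about 20.3 s of the 48 s allowed; no verdict was reported.

- **Strokes:** I gripped the brush by its handle at 35 N and drew it out of the stand. It made two strokes in the cup, with the tip going from about 15 mm to about 80 mm above the floor. Afterwards the cup and bystanders looked to be where they started.
- **Bushings:** I moved the brush about 1 mm sideways over the bores, after comparing the rod with the bore in both pictures. It then went through both bushings with contact forces under 0.4 N.
- **Final pose:** The brush is held still and upright in the gripper, which reads 19.3 mm open on the 20 mm handle. From the pictures and the arm's height, I estimate:
  - the tip is about 18–20 mm below the lower bushing;
  - the collar is about 25 mm above the upper one.

**Limits of the checks:**
- The camera heights read about 2–4 mm higher than the given dimensions, so the final tip depth is only good to a few millimetres.
- The tip under the lower bushing was not directly visible.
- The last 2.5 mm of lowering was checked by force and position only, not by a new picture.
- In the last side picture, the arm hid most of the bystanders and part of the cup.

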